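# Find the empty battery bay and push its cover open

### The arm

A 6-joint arm with a two-finger parallel gripper is mounted at the origin on a cart in front of the work surface, level with it; the furniture and walls round the work are solid. World frame = base frame: x ahead of the robot, y to its left, z up, the work surface at z = 0. Lengths are in m, angles in rad, forces in N, time in s.
With the tool pointing down it reaches from about 0.375 to 0.975 m from the base axis. Payload 3.8 kg.
Tool frame: the origin (TCP) lies at the very end of the fingers, on their centre line; the grasp point (between the pads) lies 19 mm behind it; z points along the fingers, y is the line along which they close (so a half turn about z gives the same grasp; the last joint's range is limited). The gripper opens to 85 mm and grips with 20 to 120 N. Pads are 22 mm wide; open, the fingers measure 114 mm over their backs; the gripper's body (76 mm by 85 mm) begins 54 mm behind the grasp point. The pads swing forward as they close: fully open they stand 13 mm farther back than shut.
Start: joints at [1.212, 0.264, 1.604, -0, 1.274, -0.037], TCP at [0.213, 0.64, 0.231] pointing down, gripper open.
Joint ranges: [-2.63, 2.63], [-0.94, 2.18], [0.31, 2.57], [-1.31, 4.45], [0, 2.66], [-2.55, 2.55]. Speed limits (rad/s): [2.57, 2.57, 3.14, 3.14, 3.14, 3.14].

### API

Orientations are given as a rotation vector (axis times angle).
In Python, from workcell import monitor, viewer, workorder gives the robot as it stands.
- The arm moves only by the tool jog_arm, never from a script. Its argument "commands" is a list of rows, each an object with "travel": the shift along the tool's x, y, z in mm, a list of three; "rot": the turn, a rotation vector about the tool's x, y, z in degrees, a list of three; "claw": the closure in counts, from 0 (fully open) to 255 (shut). A call has exactly 5 rows; each row shifts and turns the commanded pose from where the row before left it, along the tool's axes as they then stand; what a row does not reach is not made up. A row lasts 1/10 s, in which the tool goes at most 50 mm and 8.59 degrees, less where a joint would pass 70% of its speed; a pose out of reach is approached as far as the arm can. A call is refused whole if a number of a shift passes 50 or a number of a turn 8.59, either way. A call with a gripper value outside its range is refused whole. The fingers move at their own pace and stop on an object; "force" is the grip in N (left out, the last holds). Time passes only in rows, so rows that do not move let the fingers close, or fill a call up. It gives the time, the measured TCP pose, the force, the opening and the grip force at its end, in the units of the state.
- monitor.read_state(): the state, without advancing time (a new reading comes with each control period).
- viewer.read_camera(name): name is "scene" or "top"; returns a dict with "color" (480x640x3 uint8, blue, green, red), "camera_matrix" (3x3 intrinsics, pixels), "R" (3x3) and "t" (3): a world point X has camera coordinates R X + t. Camera axes: x right, y down, z forward; pixel columns grow to the right and rows downward; lengths in m; the calibration is good to about 2 mm. A picture is of the moment at which its call begins. There is no depth.
- workorder.finish_job(): hands the job in; it is judged then, once.
The state is a dict: "time": time; "q": joint angles; "joint_vel": joint speeds; "joint_torque": joint torques, N m; "tool_pos": TCP position; "tcp_rot": TCP orientation; "wrist_force": force on the tool from outside, world axes, zero at the start; "torque": the same for the moment, N m; "width": opening from 0.0 (shut) to 1.0 (fully open); "grip_force": force on a finger pad.
Only numpy, scipy, OpenCV 4.12 (cv2) and the standard library are available. Lean on these libraries where they do the work, as an engineer would, in place of code of your own. Each camera call takes 0.05 s, during which the arm holds its last target. There are 200 camera calls.

### The job

Three of the four bays in the grey battery box are full and one is empty, under identical yellow covers. Press the ribbed front part of the covers one after another, without forcing any that does not give, to find the one that tips; then push that cover fully open, so that it stands nearly upright against its stop, and leave it so. Leave the pliers, tape, tin and spool round the box where they are.

Things in the scene. Friction and masses are not known exactly. Their poses are not given: they have to be found in the camera images.
- battery_box: grey battery box fixed to the desk, 156 (x) x 404 (y) x 85 mm high, four bays in a row along its y. Origin: centre of its underside; x points away from its front (the long side toward the robot), z up. Its rim is 85 mm above the desk, level with the shut covers; the rim strip behind the covers is 26 mm wide. Each bay opening: 104 (x) x 86 (y) mm, 81 mm deep.
- cover_a (a joint): tilt of the right-most cover, rad: 0 shut and flush, grows as its front sinks and its rear edge rises, 1.4 fully open at its stop. Yellow plate 100 (x) x 82 (y) x 5 mm, black ribs along the front, 7 mm round bead on the rear edge; pivot parallel to box y, at mid-thickness, 60 mm behind its front edge and 40 mm before its rear edge (10 mm behind the bay's centre). It stays at any tilt it is left at.
- press_a (a point): pressing point on top of the right-most cover, on its middle line, 40 mm in front of the pivot, 20 mm behind the front edge; moves with the cover. Over the empty bay the cover tips here under about 2 N; over a full bay a sprung pack stands under its front part: it gives 1 to 2 mm at 6 N, never over 6 mm. No cover tips if pressed behind the pivot.
- cover_b (a joint): tilt of the second from the right cover, rad: 0 shut and flush, grows as its front sinks and its rear edge rises, 1.4 fully open at its stop. Yellow plate 100 (x) x 82 (y) x 5 mm, black ribs along the front, 7 mm round bead on the rear edge; pivot parallel to box y, at mid-thickness, 60 mm behind its front edge and 40 mm before its rear edge (10 mm behind the bay's centre). It stays at any tilt it is left at.
- press_b (a point): pressing point on top of the second from the right cover, on its middle line, 40 mm in front of the pivot, 20 mm behind the front edge; moves with the cover. Over the empty bay the cover tips here under about 2 N; over a full bay a sprung pack stands under its front part: it gives 1 to 2 mm at 6 N, never over 6 mm. No cover tips if pressed behind the pivot.
- cover_c (a joint): tilt of the second from the left cover, rad: 0 shut and flush, grows as its front sinks and its rear edge rises, 1.4 fully open at its stop. Yellow plate 100 (x) x 82 (y) x 5 mm, black ribs along the front, 7 mm round bead on the rear edge; pivot parallel to box y, at mid-thickness, 60 mm behind its front edge and 40 mm before its rear edge (10 mm behind the bay's centre). It stays at any tilt it is left at.
- press_c (a point): pressing point on top of the second from the left cover, on its middle line, 40 mm in front of the pivot, 20 mm behind the front edge; moves with the cover. Over the empty bay the cover tips here under about 2 N; over a full bay a sprung pack stands under its front part: it gives 1 to 2 mm at 6 N, never over 6 mm. No cover tips if pressed behind the pivot.
- cover_d (a joint): tilt of the left-most cover, rad: 0 shut and flush, grows as its front sinks and its rear edge rises, 1.4 fully open at its stop. Yellow plate 100 (x) x 82 (y) x 5 mm, black ribs along the front, 7 mm round bead on the rear edge; pivot parallel to box y, at mid-thickness, 60 mm behind its front edge and 40 mm before its rear edge (10 mm behind the bay's centre). It stays at any tilt it is left at.
- press_d (a point): pressing point on top of the left-most cover, on its middle line, 40 mm in front of the pivot, 20 mm behind the front edge; moves with the cover. Over the empty bay the cover tips here under about 2 N; over a full bay a sprung pack stands under its front part: it gives 1 to 2 mm at 6 N, never over 6 mm. No cover tips if pressed behind the pivot.
- pliers_mid (a point): red-handled pliers lying flat, 53x170x12 mm, in front of the box; this point is its centre; not part of the job, to be left in place
- tape_blue_mid (a point): roll of blue tape lying flat, 62 mm across, 18 mm high, right of the box; this point is its centre; not part of the job, to be left in place
- screw_tin_mid (a point): small open tin of screws, 50x72x22 mm, left of the box; this point is its centre; not part of the job, to be left in place
- solder_spool_mid (a point): spool of solder standing on end, 56 mm across, 40 mm high, left of the box; this point is its centre; not part of the job, to be left in place

How it is judged:
By the outcome, as a careful person would: the job done as asked, in the order asked, and still so for the second after the job is handed in, with the robot touching nothing.
It also fails if it takes over 48 s, if anything falls off the work surface, if the arm or the gripper's body presses on something with over 40 N, if the wrist force passes 120 N, or if a joint passes its speed limit or range.

## Working session

There is one attempt and no reset: what is moved stays moved. The work goes in short steps, Python scripts to look and compute and a tool call to move; the robot and the scene stay as the last step left them, time stands still between calls to the robot, and variables do not carry over. Pictures are saved under pics/ and viewed, at most 10 in all, crops included, and the job is handed in when it is done.

Besides the shell and the picture viewer there is one more tool, called after "Call:" as name(argument=value, ...), one argument or row to a line, values as JSON. jog_arm: Moves the arm, as the interface text tells. Its arguments: {"type":"object","properties":{"commands":{"type":"array","items":{"type":"object","properties":{"travel":{"type":"array","items":{"type":"number"}},"rot":{"type":"array","items":{"type":"number"}},"claw":{"type":"number"}}}},"force":{"type":"number"}},"required":["commands"]}

```bash
mkdir -p pics
python3 - <<'E'
from workcell import monitor, viewer
import cv2
s=monitor.read_state()
for k,v in s.items(): print(k,v)
for n in("scene","top"):
    c=viewer.read_camera(n); cv2.imwrite(f"pics/{n}0.png",c["color"]); print(n,c["camera_matrix"],c["R"],c["t"])
E
```

```text
time 0.0
q [ 1.21205192e+00  2.64745641e-01  1.60544966e+00  2.37910507e-06
  1.27369720e+00 -3.68715793e-02]
joint_vel [-0.00108538 -0.00097275  0.00085608 -0.0007438   0.00020447  0.00155719]
joint_torque [-1.50845783e-03 -5.15101111e+01 -3.67313325e+01 -1.77138018e-04
  1.27956702e-02  1.57355157e-05]
tool_pos [0.21324475 0.63962054 0.22992624]
tcp_rot [-0.50334493 -3.10054546  0.00354093]
wrist_force [-0.36294741 -0.92622159  0.44397842]
torque [ 0.03938338  0.03186043 -0.00750398]
grip_force 0.0
width 1.0028324786369842
scene [[523.3198661    0.         310.96279548]
 [  0.         523.3198661  240.66417532]
 [  0.           0.           1.        ]] [[ 0.76956842 -0.63824605  0.02015996]
 [-0.4551484  -0.57039422 -0.68373267]
 [ 0.4478888   0.51700329 -0.72945405]] [-0.30901498  0.35639168  0.94034991]
top [[556.73574337   0.         310.15559765]
 [  0.         556.73574337 241.06874125]
 [  0.           0.           1.        ]] [[ 0.01361561 -0.99966083 -0.02219982]
 [-0.98188211 -0.00917026 -0.18927078]
 [ 0.18900301  0.02437464 -0.98167395]] [0.13273684 0.54347997 1.32451812]
```

View pics/top0.png

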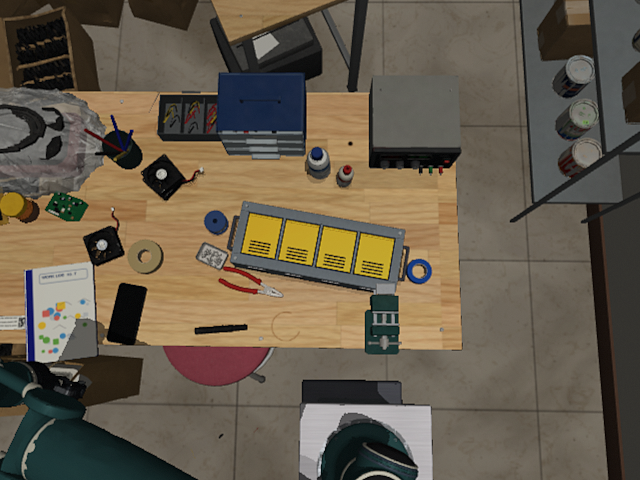

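View pics/scene0.png

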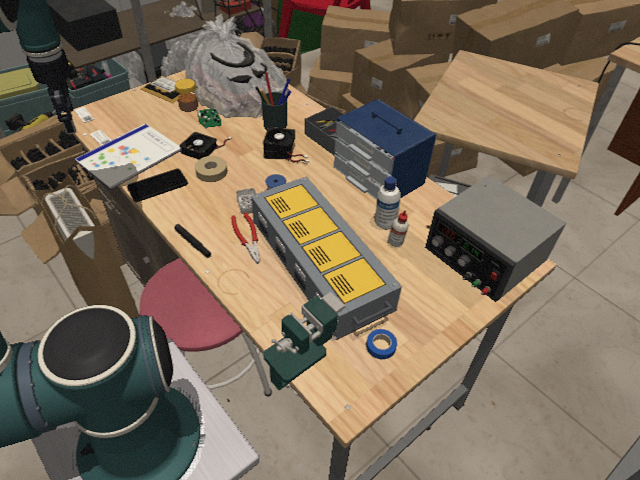

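The top view shows the box turned slightly, with covers at about (261,236), (299,243), (336,249) and (375,256). The ribs are on the side toward the robot, and a vise stands at (382,320), in front of the right end. Next I fit the box pose from the yellow plates.

```bash
cat > h.py <<'E'
import numpy as np, cv2
from workcell import monitor, viewer
from scipy.optimize import least_squares
def proj(c,X):
    p=(c["R"]@np.asarray(X).T).T+c["t"]; p=p@np.asarray(c["camera_matrix"]).T; return p[:,:2]/p[:,2:]
def quads(c):
    h=cv2.cvtColor(c["color"],cv2.COLOR_BGR2HSV)
    m=cv2.inRange(h,(20,120,90),(33,255,255))
    out=[]
    for k in cv2.findContours(m,cv2.RETR_EXTERNAL,cv2.CHAIN_APPROX_NONE)[0]:
        if cv2.contourArea(k)<700: continue
        hull=cv2.convexHull(k); M=cv2.moments(hull)
        out.append((M["m10"]/M["m00"],M["m01"]/M["m00"],M["m00"]))
    return out
E
python3 - <<'E'
from h import *
C={n:viewer.read_camera(n) for n in("scene","top")}
Q={}
for n in C:
    q=quads(C[n]); print(n,np.round(q,1))
    q=[p for p in q if 200<p[0]<420 and p[1]>170]; q.sort(key=lambda p:p[0]); Q[n]=np.array(q)[:,:2]
# d..a left to right in both views; cover centre x=? offsets solved: along -y spacing s
def pts(v):
    x,y,th,s=v; u=np.array([np.cos(th),np.sin(th)]); w=np.array([-u[1],u[0]])
    return np.array([[*(np.array([x,y])+w*s*k),0.085] for k in(1.5,.5,-.5,-1.5)])
for ns in(["scene","top"],["top"],["scene"]):
    f=lambda v:np.concatenate([(proj(C[n],pts(v))-Q[n]).ravel() for n in ns])
    r=least_squares(f,[0.6,0,0,0.095]); print(ns,r.x,np.abs(r.fun).max())
    if len(ns)==2: R=r.x
x,y,th,s=R; u=np.array([np.cos(th),np.sin(th)])
for n,p in zip("dcba",pts(R)): print(n,"centre",p,"press",p[:2]-30*u/1000,"pivot",p[:2]+.01*u)
E
```

```text
scene [[ 353.8  280.  1503.5]
 [ 330.9  251.4 1294. ]
 [ 310.1  225.2 1133. ]
 [ 291.1  201.3  987. ]]
top [[ 373.7  255.7 1417. ]
 [ 336.1  248.9 1400. ]
 [ 298.7  242.1 1381.5]
 [ 261.4  235.3 1365.5]]
['scene', 'top'] [ 0.52447693  0.11897874 -0.17341722  0.09205853] 1.0665538912455759
['top'] [ 0.52516827  0.12086608 -0.17333667  0.09185438] 0.06035538786034067
['scene'] [ 0.52294187  0.11630284 -0.17267503  0.09183168] 0.07215318398885984
d centre [0.54830388 0.25499534 0.085     ] press [0.51875385 0.26017182] pivot [0.55815389 0.25326985]
c centre [0.53241924 0.1643176  0.085     ] press [0.50286922 0.16949408] pivot [0.54226925 0.16259211]
b centre [0.51653461 0.07363987 0.085     ] press [0.48698458 0.07881635] pivot [0.52638462 0.07191438]
a centre [ 0.50064997 -0.01703786  0.085     ] press [ 0.47109994 -0.01186138] pivot [ 0.51049998 -0.01876336]
```

```bash
cat >> h.py <<'E'
from scipy.spatial.transform import Rotation as Ro
TH=-0.17342; U=np.array([np.cos(TH),np.sin(TH),0]); W=np.array([-U[1],U[0],0]); Z=np.array([0,0,1.])
PIV=dict(d=[.5582,.2533,.0825],c=[.5423,.1626,.0825],b=[.5264,.0719,.0825],a=[.5105,-.0188,.0825])
def goal(c,du,dz,tilt=0):  # tool tip at pivot+du*U, z=dz abs; tilt deg: tip leans forward (+U)
    p=np.array(PIV[c])+du*U; p[2]=dz
    R0=np.column_stack([-U,W,-Z])
    return p,Ro.from_rotvec(W*np.radians(-tilt))*Ro.from_matrix(R0)
def need(c,du,dz,tilt=0):
    s=monitor.read_state(); p,R=goal(c,du,dz,tilt); T=Ro.from_rotvec(s["tcp_rot"])
    print("t",round(s["time"],2),"pos",np.round(s["tool_pos"],4),"F",np.round(s["wrist_force"],1),"w",round(s["width"],2))
    print("shift in tool mm",np.round(T.inv().apply(p-s["tool_pos"])*1000,1),"turn deg",np.round(np.degrees((T.inv()*R).as_rotvec()),2))
E
python3 - <<'E'
from h import *
need("d",-.04,.110)
print(goal("d",-.04,.11,25)[1].as_matrix().round(2))
s=monitor.read_state();print(Ro.from_rotvec(s["tcp_rot"]).as_matrix().round(3))
# vise jaws: top-view pixel rays at heights
c=viewer.read_camera("top")
for px in[(384,283),(397,295),(370,295),(382,350)]:
  d=c["R"].T@np.linalg.inv(c["camera_matrix"])@[*px,1]; o=-c["R"].T@c["t"]
  for z in(.05,.1): X=o+d*(z-o[2])/d[2]; print(px,X.round(3), proj(viewer.read_camera("scene"),[X]).round())
E
```

```text
t 0.2 pos [0.2133 0.6399 0.2304] F [-0.2  0.5 -0.7] w 1.0
shift in tool mm [-409.9 -263.4  120.8] turn deg [-0.08 -0.01 -8.5 ]
[[-0.89  0.17  0.42]
 [ 0.16  0.99 -0.07]
 [-0.42 -0.   -0.91]]
[[-0.949  0.316 -0.001]
 [ 0.316  0.949 -0.001]
 [ 0.    -0.001 -1.   ]]
(384, 283) [ 0.44  -0.042  0.05 ] [[339. 312.]]
(384, 283) [ 0.434 -0.037  0.1  ] [[336. 297.]]
(397, 295) [ 0.411 -0.074  0.05 ] [[339. 329.]]
(397, 295) [ 0.406 -0.067  0.1  ] [[336. 313.]]
(370, 295) [ 0.41  -0.008  0.05 ] [[317. 308.]]
(370, 295) [ 0.406 -0.004  0.1  ] [[315. 293.]]
(382, 350) [ 0.28  -0.036  0.05 ] [[275. 352.]]
(382, 350) [ 0.28  -0.031  0.1  ] [[272. 336.]]
```

Call:
jog_arm(
  commands=[
    {"travel":[-41,-26,0],"claw":255},
    {"travel":[-41,-26,0],"claw":255},
    {"travel":[-41,-26,0],"claw":255},
    {"travel":[-41,-26,0],"claw":255},
    {"travel":[-41,-26,0],"claw":255},
  ],
  force=20,
)

```text
$.commands[0]: bad value
```

Call:
jog_arm(
  commands=[
    {"travel":[-41,-26,0],"claw":255},
    {"travel":[-41,-26,0],"claw":255},
    {"travel":[-41,-26,15],"claw":255},
    {"travel":[-41,-26,15],"claw":255},
    {"travel":[0,0,0],"rot":[0,0,-8.5],"claw":255},
  ],
)

```text
$.commands[0]: bad value
```

```bash
python3 -c "
from h import *
need('d',-.04,.092)"
```

```text
t 0.65 pos [0.2135 0.6404 0.2313] F [-1.5 -0.6  1. ] w 1.0
shift in tool mm [-409.9 -264.1  139.3] turn deg [ 0.   0.  -8.5]
```

Call:
jog_arm(
  commands=[
    {"travel":[-41,-26,0],"rot":[0,0,0],"claw":255},
    {"travel":[-41,-26,0],"rot":[0,0,0],"claw":255},
    {"travel":[-41,-26,0],"rot":[0,0,0],"claw":255},
    {"travel":[-41,-26,0],"rot":[0,0,0],"claw":255},
    {"travel":[-41,-26,0],"rot":[0,0,0],"claw":255},
  ],
  force=20,
)

```text
time: 1.15
tool_pos: [0.3677, 0.4507, 0.2316]
tcp_rot: [0.502, 3.101, 0.001]
wrist_force: [1.3, 0.1, 0.1]
width: 0.143
grip_force: 0.0
```

Call:
jog_arm(
  commands=[
    {"travel":[-41,-26,0],"rot":[0,0,0],"claw":255},
    {"travel":[-41,-26,0],"rot":[0,0,0],"claw":255},
    {"travel":[-41,-26,15],"rot":[0,0,0],"claw":255},
    {"travel":[-41,-26,15],"rot":[0,0,0],"claw":255},
    {"travel":[0,0,0],"rot":[0,0,-8.5],"claw":255},
  ],
)

```text
time: 1.65
tool_pos: [0.4906, 0.2976, 0.1996]
tcp_rot: [-0.276, -3.128, 0.006]
wrist_force: [-0.6, 1.4, -0.7]
width: -0.001
grip_force: 0.0
```

```bash
python3 -c "
from h import *
need('d',-.04,.092)"
```

```text
t 1.65 pos [0.4906 0.2976 0.1996] F [-0.6  1.4 -0.7] w -0.0
shift in tool mm [-34.4 -31.4 107.7] turn deg [-0.22 -0.05 -0.16]
```

Call:
jog_arm(
  commands=[
    {"travel":[-17,-15.5,10],"rot":[0,0,0],"claw":255},
    {"travel":[-17,-15.5,35],"rot":[0,0,0],"claw":255},
    {"travel":[0,0,35],"rot":[0,0,0],"claw":255},
    {"travel":[0,0,20],"rot":[0,0,0],"claw":255},
    {"travel":[0,0,0],"rot":[0,0,0],"claw":255},
  ],
)

```text
time: 2.15
tool_pos: [0.5139, 0.2648, 0.0979]
tcp_rot: [-0.273, -3.123, 0.006]
wrist_force: [-1.5, -0.9, -1.9]
width: -0.0
grip_force: 0.0
```

```bash
python3 -c "
from h import *
need('d',-.04,.087)"
```

```text
t 2.15 pos [0.5139 0.2648 0.0979] F [-1.5 -0.9 -1.9] w -0.0
shift in tool mm [-5.7 -3.6 10.9] turn deg [-0.25 -0.36 -0.04]
```

Call:
jog_arm(
  commands=[
    {"travel":[-5,-3.5,4],"rot":[0,0,0],"claw":255},
    {"travel":[0,0,3],"rot":[0,0,0],"claw":255},
    {"travel":[0,0,2],"rot":[0,0,0],"claw":255},
    {"travel":[0,0,0],"rot":[0,0,0],"claw":255},
    {"travel":[0,0,0],"rot":[0,0,0],"claw":255},
  ],
)

```text
time: 2.65
tool_pos: [0.5214, 0.2625, 0.0935]
tcp_rot: [0.272, 3.129, 0.001]
wrist_force: [-0.2, -0.8, -0.6]
width: -0.001
grip_force: 0.0
```

Call:
jog_arm(
  commands=[
    {"travel":[0,0,0.5],"rot":[0,0,0],"claw":255},
    {"travel":[0,0,0.5],"rot":[0,0,0],"claw":255},
    {"travel":[0,0,0.5],"rot":[0,0,0],"claw":255},
    {"travel":[0,0,0.5],"rot":[0,0,0],"claw":255},
    {"travel":[0,0,0],"rot":[0,0,0],"claw":255},
  ],
)

```text
time: 3.15
tool_pos: [0.5209, 0.2621, 0.0906]
tcp_rot: [-0.272, -3.13, 0.0]
wrist_force: [-0.2, 0.6, 0.2]
width: -0.0
grip_force: 0.0
```

Call:
jog_arm(
  commands=[
    {"travel":[0.3,-0.3,1],"rot":[0,0,0],"claw":255},
    {"travel":[1,-1,1],"rot":[0,0,0],"claw":255},
    {"travel":[1,-1,1],"rot":[0,0,0],"claw":255},
    {"travel":[0,0,1],"rot":[0,0,0],"claw":255},
    {"travel":[0,0,0.5],"rot":[0,0,0],"claw":255},
  ],
)

```text
time: 3.65
tool_pos: [0.5182, 0.2602, 0.0861]
tcp_rot: [-0.272, -3.13, 0.0]
wrist_force: [-1.0, -0.6, 1.6]
width: -0.006
grip_force: 0.0
```

Call:
jog_arm(
  commands=[
    {"travel":[0,0,0.5],"rot":[0,0,0],"claw":255},
    {"travel":[0,0,0.5],"rot":[0,0,0],"claw":255},
    {"travel":[0,0,0.3],"rot":[0,0,0],"claw":255},
    {"travel":[0,0,0],"rot":[0,0,0],"claw":255},
    {"travel":[0,0,0],"rot":[0,0,0],"claw":255},
  ],
)

```text
time: 4.15
tool_pos: [0.5184, 0.2603, 0.085]
tcp_rot: [0.272, 3.13, 0.0]
wrist_force: [-1.4, 0.0, 1.7]
width: -0.001
grip_force: 0.4
```

Call:
jog_arm(
  commands=[
    {"travel":[0,0,0.5],"rot":[0,0,0],"claw":255},
    {"travel":[0,0,0.5],"rot":[0,0,0],"claw":255},
    {"travel":[0,0,0.5],"rot":[0,0,0],"claw":255},
    {"travel":[0,0,0],"rot":[0,0,0],"claw":255},
    {"travel":[0,0,0],"rot":[0,0,0],"claw":255},
  ],
)

```text
time: 4.65
tool_pos: [0.5184, 0.2603, 0.0842]
tcp_rot: [0.272, 3.13, 0.0]
wrist_force: [-2.4, -0.5, 6.1]
width: 0.001
grip_force: 2.9
```

d is full: 6 N with about 1 mm of give. On to c.

Call:
jog_arm(
  commands=[
    {"travel":[0,0,-10],"rot":[0,0,0],"claw":255},
    {"travel":[0,-42,0],"rot":[0,0,0],"claw":255},
    {"travel":[0,-35,0],"rot":[0,0,0],"claw":255},
    {"travel":[0,-15,2],"rot":[0,0,0],"claw":255},
    {"travel":[0,0,3],"rot":[0,0,0],"claw":255},
  ],
)

```text
time: 5.15
tool_pos: [0.5024, 0.1683, 0.0887]
tcp_rot: [0.276, 3.129, 0.0]
wrist_force: [-0.4, 0.1, 0.0]
width: 0.0
grip_force: 0.0
```

Call:
jog_arm(
  commands=[
    {"travel":[0,0,1],"rot":[0,0,0],"claw":255},
    {"travel":[0,0,1],"rot":[0,0,0],"claw":255},
    {"travel":[0,0,0],"rot":[0,0,0],"claw":255},
    {"travel":[0,0,0],"rot":[0,0,0],"claw":255},
    {"travel":[0,0,0],"rot":[0,0,0],"claw":255},
  ],
)

```text
time: 5.65
tool_pos: [0.5026, 0.1702, 0.0865]
tcp_rot: [0.271, 3.13, 0.0]
wrist_force: [0.3, 0.6, 0.2]
width: 0.0
grip_force: 0.0
```

```bash
python3 -c "
from h import *
need('c',-.04,.085)"
```

```text
t 5.65 pos [0.5026 0.1702 0.0865] F [0.3 0.6 0.2] w 0.0
shift in tool mm [-0.4 -0.7  1.5] turn deg [0.   0.   0.04]
```

Call:
jog_arm(
  commands=[
    {"travel":[0,0,0.7],"rot":[0,0,0],"claw":255},
    {"travel":[0,0,0.7],"rot":[0,0,0],"claw":255},
    {"travel":[0,0,0.7],"rot":[0,0,0],"claw":255},
    {"travel":[0,0,0.7],"rot":[0,0,0],"claw":255},
    {"travel":[0,0,0],"rot":[0,0,0],"claw":255},
  ],
)

```text
time: 6.15
tool_pos: [0.5025, 0.1698, 0.0842]
tcp_rot: [-0.272, -3.13, -0.001]
wrist_force: [-2.9, 0.2, 4.4]
width: 0.002
grip_force: 2.3
```

Call:
jog_arm(
  commands=[
    {"travel":[0,0,0.5],"rot":[0,0,0],"claw":255},
    {"travel":[0,0,0],"rot":[0,0,0],"claw":255},
    {"travel":[0,0,0],"rot":[0,0,0],"claw":255},
    {"travel":[0,0,0],"rot":[0,0,0],"claw":255},
    {"travel":[0,0,0],"rot":[0,0,0],"claw":255},
  ],
)

```text
time: 6.65
tool_pos: [0.5025, 0.1699, 0.0841]
tcp_rot: [0.272, 3.13, 0.001]
wrist_force: [-2.3, 0.4, 6.0]
width: 0.004
grip_force: 3.6
```

c is full as well. On to b.

Call:
jog_arm(
  commands=[
    {"travel":[0,0,-10],"rot":[0,0,0],"claw":255},
    {"travel":[0,-42,0],"rot":[0,0,0],"claw":255},
    {"travel":[0,-35,0],"rot":[0,0,0],"claw":255},
    {"travel":[0,-15,2],"rot":[0,0,0],"claw":255},
    {"travel":[0,0,3],"rot":[0,0,0],"claw":255},
  ],
)

```text
time: 7.15
tool_pos: [0.4866, 0.0776, 0.0883]
tcp_rot: [0.277, 3.129, 0.0]
wrist_force: [-0.2, 0.2, 0.0]
width: -0.002
grip_force: 0.0
```

Call:
jog_arm(
  commands=[
    {"travel":[0,0,1],"rot":[0,0,0],"claw":255},
    {"travel":[0,0,1],"rot":[0,0,0],"claw":255},
    {"travel":[0,0,0.7],"rot":[0,0,0],"claw":255},
    {"travel":[0,0,0.7],"rot":[0,0,0],"claw":255},
    {"travel":[0,0,0],"rot":[0,0,0],"claw":255},
  ],
)

```text
time: 7.65
tool_pos: [0.4868, 0.0797, 0.0848]
tcp_rot: [0.271, 3.13, 0.0]
wrist_force: [-0.2, -0.4, 0.3]
width: -0.002
grip_force: 0.1
```

Call:
jog_arm(
  commands=[
    {"travel":[0,0,0.7],"rot":[0,0,0],"claw":255},
    {"travel":[0,0,0.7],"rot":[0,0,0],"claw":255},
    {"travel":[0,0,0.3],"rot":[0,0,0],"claw":255},
    {"travel":[0,0,0],"rot":[0,0,0],"claw":255},
    {"travel":[0,0,0],"rot":[0,0,0],"claw":255},
  ],
)

```text
time: 8.15
tool_pos: [0.4868, 0.0796, 0.0841]
tcp_rot: [0.272, 3.129, 0.001]
wrist_force: [-3.3, 1.7, 8.2]
width: 0.002
grip_force: 3.7
```

b is full too (8 N, less than 1 mm of give). On to a.

Call:
jog_arm(
  commands=[
    {"travel":[0,0,-10],"rot":[0,0,0],"claw":255},
    {"travel":[0,-42,0],"rot":[0,0,0],"claw":255},
    {"travel":[0,-35,0],"rot":[0,0,0],"claw":255},
    {"travel":[0,-15,2],"rot":[0,0,0],"claw":255},
    {"travel":[0,0,3],"rot":[0,0,0],"claw":255},
  ],
)

```text
time: 8.65
tool_pos: [0.4707, -0.0133, 0.0885]
tcp_rot: [0.276, 3.129, -0.001]
wrist_force: [0.2, -0.9, -0.4]
width: -0.004
grip_force: 0.0
```

Call:
jog_arm(
  commands=[
    {"travel":[0,0,1],"rot":[0,0,0],"claw":255},
    {"travel":[0,0,1],"rot":[0,0,0],"claw":255},
    {"travel":[0,0,0.7],"rot":[0,0,0],"claw":255},
    {"travel":[0,0,0.7],"rot":[0,0,0],"claw":255},
    {"travel":[0,0,0],"rot":[0,0,0],"claw":255},
  ],
)

```text
time: 9.15
tool_pos: [0.4709, -0.011, 0.0847]
tcp_rot: [0.271, 3.13, 0.0]
wrist_force: [0.3, 0.1, -0.0]
width: -0.002
grip_force: 0.2
```

Call:
jog_arm(
  commands=[
    {"travel":[0,0,0.7],"rot":[0,0,0],"claw":255},
    {"travel":[0,0,0.7],"rot":[0,0,0],"claw":255},
    {"travel":[0,0,0.3],"rot":[0,0,0],"claw":255},
    {"travel":[0,0,0],"rot":[0,0,0],"claw":255},
    {"travel":[0,0,0],"rot":[0,0,0],"claw":255},
  ],
)

```text
time: 9.65
tool_pos: [0.4709, -0.0116, 0.083]
tcp_rot: [0.272, 3.129, 0.0]
wrist_force: [1.2, 1.7, 1.5]
width: -0.001
grip_force: 0.9
```

```bash
python3 -c "
from h import *
need('a',-.04,.085)
c=viewer.read_camera('scene')['color'][220:400,220:440]; cv2.imwrite('pics/s1.png',cv2.resize(c,None,fx=3,fy=3))"
```

```text
t 9.65 pos [ 0.4709 -0.0116  0.083 ] F [1.2 1.7 1.5] w -0.0
shift in tool mm [-0.3 -0.2 -2. ] turn deg [ 0.    0.02 -0.  ]
```

View pics/s1.png

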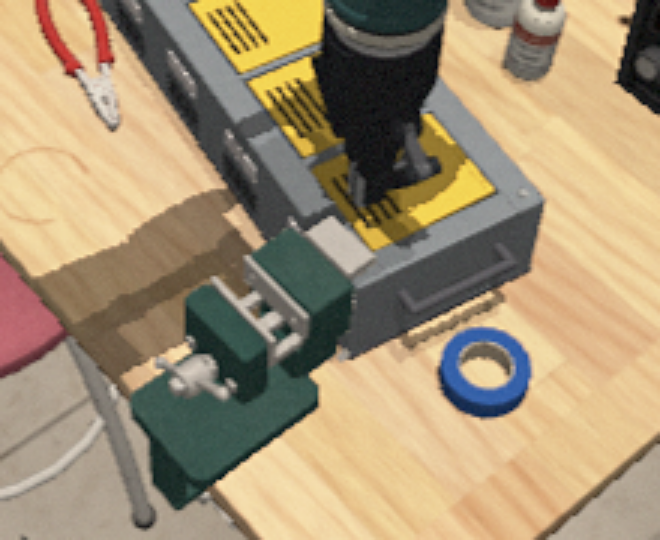

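Cover a gave way at about 1.5 N, so its bay is the empty one. The picture shows the vise's anvil plate over the rim's front-right corner at crop (340,250), roughly z = 0.10 m. I'll keep the tool tilt to about 12° so the gripper body clears both the anvil and the rising rear edge of the cover.

Call:
jog_arm(
  commands=[
    {"travel":[0,0,4],"rot":[0,0,0],"claw":255},
    {"travel":[0,0,4],"rot":[0,0,0],"claw":255},
    {"travel":[0,0,4],"rot":[0,-4,0],"claw":255},
    {"travel":[0,0,0],"rot":[0,-4,0],"claw":255},
    {"travel":[0,0,0],"rot":[0,-4,0],"claw":255},
  ],
)

```text
time: 10.2
tool_pos: [0.4703, -0.0119, 0.0701]
tcp_rot: [0.254, 2.92, -0.028]
wrist_force: [-0.5, 0.3, 0.2]
width: 0.0
grip_force: 0.0
```

Call:
jog_arm(
  commands=[
    {"travel":[0.6,0,2.7],"rot":[0,0,0],"claw":255},
    {"travel":[0.6,0,2.7],"rot":[0,0,0],"claw":255},
    {"travel":[0.6,0,2.7],"rot":[0,0,0],"claw":255},
    {"travel":[0.6,0,2.7],"rot":[0,0,0],"claw":255},
    {"travel":[0.6,0,2.7],"rot":[0,0,0],"claw":255},
  ],
)

```text
time: 10.7
tool_pos: [0.4722, -0.0118, 0.0576]
tcp_rot: [0.254, 2.92, -0.027]
wrist_force: [-0.3, 0.0, 2.0]
width: 0.003
grip_force: 1.0
```

```bash
python3 -c "
from h import *
need('a',-.02,.057,12)"
```

```text
t 10.7 pos [ 0.4722 -0.0118  0.0576] F [-0.3  0.   2. ] w 0.0
shift in tool mm [-18.4  -0.3   4.5] turn deg [ 0.01  0.1  -0.01]
```

Call:
jog_arm(
  commands=[
    {"travel":[-3.7,0,0.9],"rot":[0,0,0],"claw":255},
    {"travel":[-3.7,0,0.9],"rot":[0,0,0],"claw":255},
    {"travel":[-3.7,0,0.9],"rot":[0,0,0],"claw":255},
    {"travel":[-3.7,0,0.8],"rot":[0,0,0],"claw":255},
    {"travel":[-2,0,0.5],"rot":[0,0,0],"claw":255},
  ],
)

```text
time: 11.2
tool_pos: [0.4871, -0.0145, 0.0562]
tcp_rot: [0.254, 2.924, -0.027]
wrist_force: [-3.5, 1.3, -0.5]
width: -0.0
grip_force: 1.7
```

```bash
python3 -c "
from h import *
need('a',-.02,.057,12)
c=viewer.read_camera('scene')['color'][200:380,240:460]; cv2.imwrite('pics/s2.png',cv2.resize(c,None,fx=3,fy=3))"
```

```text
t 11.2 pos [ 0.4871 -0.0145  0.0562] F [-3.5  1.3 -0.5] w -0.0
shift in tool mm [-3.9 -0.2 -0.1] turn deg [-0.01 -0.1  -0.  ]
```

View pics/s2.png

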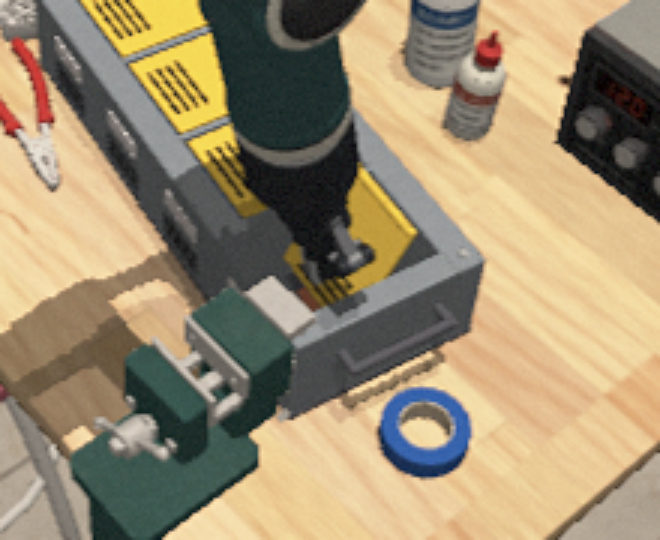

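Cover a is tipping: its rear edge has risen at crop (390,220) and the gripper is clear. I keep pushing.

Call:
jog_arm(
  commands=[
    {"travel":[-1.5,0,0.3],"rot":[0,0,0],"claw":255},
    {"travel":[-1.5,0,0.3],"rot":[0,0,0],"claw":255},
    {"travel":[-1.5,0,0.3],"rot":[0,0,0],"claw":255},
    {"travel":[-1,0,0.2],"rot":[0,0,0],"claw":255},
    {"travel":[0,0,0],"rot":[0,0,0],"claw":255},
  ],
)

```text
time: 11.75
tool_pos: [0.493, -0.0155, 0.0566]
tcp_rot: [0.254, 2.922, -0.027]
wrist_force: [-4.4, 0.8, -1.9]
width: 0.006
grip_force: 1.8
```

Call:
jog_arm(
  commands=[
    {"travel":[-1,0,0.2],"rot":[0,0,0],"claw":255},
    {"travel":[-1,0,0.2],"rot":[0,0,0],"claw":255},
    {"travel":[-1,0,0.2],"rot":[0,0,0],"claw":255},
    {"travel":[0,0,0],"rot":[0,0,0],"claw":255},
    {"travel":[0,0,0],"rot":[0,0,0],"claw":255},
  ],
)

```text
time: 12.25
tool_pos: [0.4956, -0.016, 0.0565]
tcp_rot: [0.254, 2.923, -0.027]
wrist_force: [-5.7, 1.5, -1.5]
width: 0.004
grip_force: 2.9
```

```bash
python3 -c "
from h import *
need('a',-.02,.057,12)"
```

```text
t 12.25 pos [ 0.4956 -0.016   0.0565] F [-5.7  1.5 -1.5] w 0.0
shift in tool mm [ 4.6 -0.2 -1.5] turn deg [-0.01 -0.08 -0.  ]
```

Call:
jog_arm(
  commands=[
    {"travel":[-1,0,0.2],"rot":[0,0,0],"claw":255},
    {"travel":[-1,0,0.2],"rot":[0,0,0],"claw":255},
    {"travel":[-1,0,0.2],"rot":[0,0,0],"claw":255},
    {"travel":[0,0,0],"rot":[0,0,0],"claw":255},
    {"travel":[0,0,0],"rot":[0,0,0],"claw":255},
  ],
)

```text
time: 12.75
tool_pos: [0.4959, -0.016, 0.0562]
tcp_rot: [0.255, 2.929, -0.026]
wrist_force: [-16.3, 2.4, 10.0]
width: -0.002
grip_force: 9.4
```

```bash
python3 -c "
from h import *
need('a',-.02,.057,12)
c=viewer.read_camera('scene')['color'][200:380,240:460]; cv2.imwrite('pics/s3.png',cv2.resize(c,None,fx=3,fy=3))"
```

```text
t 12.75 pos [ 0.4959 -0.016   0.0562] F [-16.3   2.4  10. ] w -0.0
shift in tool mm [ 4.9 -0.2 -1.8] turn deg [-0.02 -0.41 -0.01]
```

View pics/s3.png

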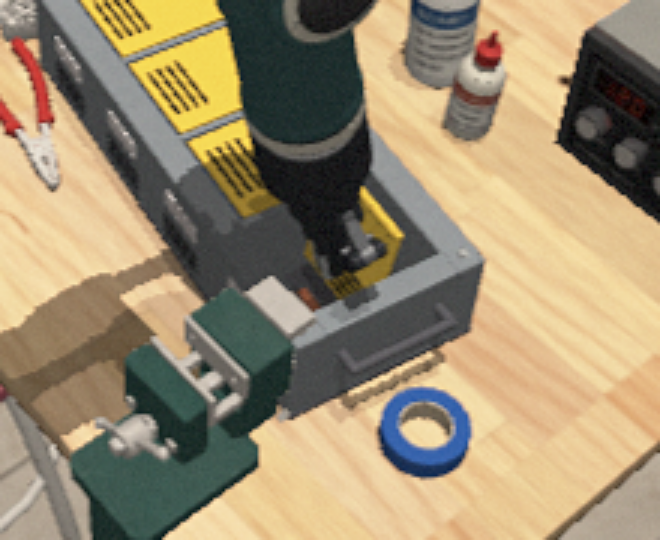

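Force jumped to 16 N with no further travel, so it looks like the stop. I back off and check.

Call:
jog_arm(
  commands=[
    {"travel":[4,0,-1],"rot":[0,0,0],"claw":255},
    {"travel":[6,0,-2],"rot":[0,0,0],"claw":255},
    {"travel":[6,0,-4],"rot":[0,0,0],"claw":255},
    {"travel":[2,0,-20],"rot":[0,0,0],"claw":255},
    {"travel":[0,0,-30],"rot":[0,0,0],"claw":255},
  ],
)

```text
time: 13.3
tool_pos: [0.4691, -0.0114, 0.1085]
tcp_rot: [0.254, 2.923, -0.027]
wrist_force: [0.1, 0.6, -0.6]
width: 0.003
grip_force: 0.0
```

Call:
jog_arm(
  commands=[
    {"travel":[0,10,-45],"rot":[0,0,0],"claw":255},
    {"travel":[0,30,-40],"rot":[0,0,0],"claw":255},
    {"travel":[0,45,0],"rot":[0,0,0],"claw":255},
    {"travel":[0,45,0],"rot":[0,0,0],"claw":255},
    {"travel":[0,45,0],"rot":[0,0,0],"claw":255},
  ],
)

```text
time: 13.8
tool_pos: [0.4845, 0.1661, 0.1946]
tcp_rot: [0.254, 2.916, -0.023]
wrist_force: [0.5, -1.0, 0.2]
width: -0.001
grip_force: 0.0
```

```bash
python3 -c "
from h import *
s=monitor.read_state(); print(s['time'],s['tool_pos'],s['wrist_force'])
c=viewer.read_camera('scene'); im=c['color'].copy()
o=np.array(PIV['a'])
im=cv2.resize(im[200:380,240:460],None,fx=3.6,fy=3.3)
for t,col in((1.4,(0,0,255)),(1.2,(255,0,0))):
    f=np.cos(t)*U-0+np.sin(t)*Z
    P=np.array([o+f*r+W*w for r,w in((.04,.041),(.04,-.041),(-.06,-.041),(-.06,.041))])
    p=(proj(c,P)-[240,200])*[3.6,3.3]
    cv2.polylines(im,[p.astype(int)],True,col,1)
cv2.imwrite('pics/s4.png',im)
cv2.imwrite('pics/t4.png',viewer.read_camera('top')['color'])"
```

```text
13.8 [0.48445921 0.16607903 0.19464455] [ 0.46214573 -0.97203251  0.20961871]
```

View pics/s4.png

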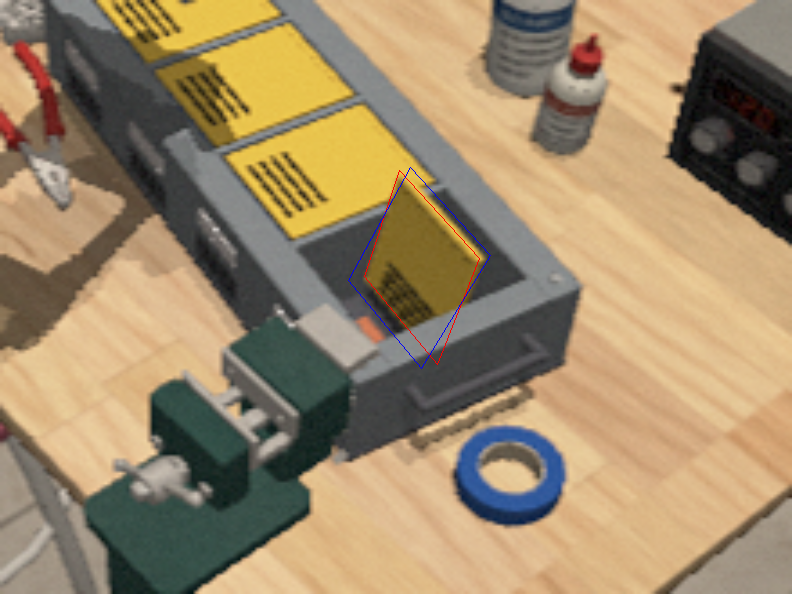

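View pics/t4.png

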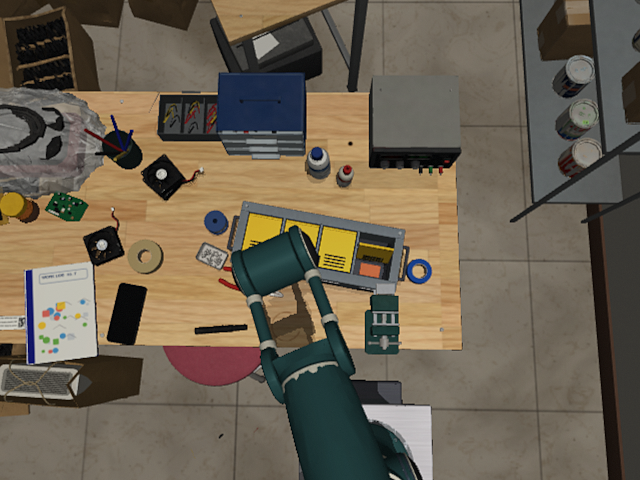

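The cover's edges match the projected 1.4 rad outline: left corner at crop (364,278), rear bead end at (483,258). The surrounding objects have not moved and the arm is clear, so I hand in.

```bash
python3 -c "
from workcell import workorder
print(workorder.finish_job())"
```

```text
the job is handed in; nothing more can be done
None
```

Covers d, c and b held firm when pressed; the right-most cover (a) tipped, so I pushed it fully open against its stop, where it matches the 1.4 rad outline in the last picture, and handed the job in at about 14 s with the other items untouched.

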